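# Refit the crank of the hand mill and lock it with its retaining clip

## Task

Put the crank back on the square drive shaft of the hand mill, all the way down on the shaft's shoulder. Then slide the retaining clip sideways into the groove of the shaft above the crank, pressing gently by feel until it has snapped fully home, and let go of everything. Do not force clip or crank, and leave the pepper mill, spice jar and glass where they stand.

Things in the scene. Friction and masses are not known exactly. Their poses are not given: they have to be found in the camera images.
- mill: hand mill: white round column, 106 mm wide, glass jar in its lower half, held fast by its suction foot. Origin: centre of its underside, z up along its axis. A steel drive shaft stands on top: round flange (the shoulder, 40 mm wide) for the crank, then a 14 mm square. It turns with a drag of 0.12 N m. Never push the clip against it with more than 22 N, the crank with more than 40 N
- mill_top (a point): point on the mill's axis 138 mm above its origin: mean height of the shaft's shoulder, which stands up to 3 mm higher or lower with the grind setting. The shaft floats sideways in its bearing: it starts up to 3 mm off the axis along the mill's x and y and can be shifted up to 4 mm off it by 2 to 3 N, then is rigid
- mill_shaft (a joint): turn of the drive shaft, anticlockwise from above; at 0 its flats face along the mill's x and y. Heights over the shoulder: square 0 to 17 mm (its edge cut back over the last 2.5), round neck of 9 mm diameter (the groove) 17 to 25, round head of 14 mm diameter 25 to 33, tapered to 7 mm at the tip and bevelled below
- crank: crank with steel hub and wooden knob, about 130 g, lying knob up. Origin: centre of the hub's underside. Hub: block 30 (x) by 28 (y) by 18 mm high, with an upright square through-hole 15.5 mm wide, sides along x and y; fits the shaft in any quarter turn. A flat arm, 14 mm wide, 6 thick, flush with the underside, runs along +x to the knob (29 mm wide, top at 52 mm) at 76 mm
- clip: open steel retaining clip, 58 mm long, 26 wide, flat part 5 mm thick, 40 g, with an upright black thumb grip. Origin: on the underside below the middle of the thumb grip, which is 16 mm long (x), 10 thick (y), from 5 to 34 mm up; the steel under it is 16 mm wide, so fingertips closing along y stay 6 mm or more above the underside. The mouth opens to +x
- clip_bore (a point): centre of the clip's bore, on its underside, 30 mm along +x from the clip's origin; on the shaft's axis when home, the clip then lying on the hub's top, under the shaft's head (a gap of 7 mm). Two sprung arms end in noses 7 mm apart, 4 mm ahead of it. They meet the neck 7 mm short of home, spread to pass it (5 to 15 N of push), then the bore's back, 5 mm behind, stops on it
- pepper_mill: dark wooden pepper mill, 58 mm wide, 170 mm high; origin at the centre of its underside
- spice_jar: glass spice jar with a red cap, 45 mm wide, 106 mm high; origin at the centre of its underside
- tumbler: drinking glass, 81 mm wide, 93 mm high; origin at the centre of its underside
There are look-alikes about, which are no part of the job. Several things have the shape of the crank; the one meant has the colours described above.

How it is judged:
On the way, in this order (a step that is already met when the one before it is completed fails the run):
1. the crank sits down on the shoulder of the shaft, level, and is let go (horizontal distance between crank and mill below 0.007 m and z of crank in the frame of mill between 0.133 and 0.1435 m and angle between crank's own z axis and vertical below 0.12 rad and contact force between the fingers and crank below 0.2 N), for 0.2 s.
2. the clip is snapped home in the groove above the crank (horizontal distance between clip_bore and crank below 0.0025 m and z of clip_bore in the frame of crank between 0.0165 and 0.022 m and angle between the z axis of clip and the z axis of crank, either way round below 0.2 rad), for 0.2 s.
At the end, for the whole second after the job is handed in: crank down on the shoulder (hub within 7 mm of the mill axis, underside 133 to 143.5 mm up, level within 7 degrees); clip home (clip_bore within 2.5 mm of the hub's axis, underside 16.5 to 22 mm above the hub's, parallel within 11 degrees); both at rest and released (all of step 2 and horizontal distance between crank and mill below 0.007 m and z of crank in the frame of mill between 0.133 and 0.1435 m and angle between crank's own z axis and vertical below 0.12 rad and linear speed of each of clip, crank below 0.02 m/s); the robot touches nothing.
It fails at once if the clip is forced against the mill or its shaft (more than 22 N) (contact force between clip and mill above 22 N).
It fails at once if the crank is forced against the mill or its shaft (more than 40 N) (contact force between crank and mill above 40 N).
It fails at once if the pepper mill, the spice jar or the glass is moved more than 3 cm (distance of any of pepper_mill, spice_jar, tumbler from where it was at the start of the episode above 0.03 m).
It also fails if it takes over 72 s, if anything falls off the work surface, if the arm or the gripper's body presses on something with over 40 N, if the wrist force passes 120 N, or if a joint passes its speed limit or range.

## Robot

A 6-joint arm with a two-finger parallel gripper is mounted at the origin on a cart in front of the work surface, level with it; the furniture and walls round the work are solid. World frame = base frame: x ahead of the robot, y to its left, z up, the work surface at z = 0. Lengths are in m, angles in rad, forces in N, time in s.
With the tool pointing down it reaches from about 0.35 to 0.975 m from the base axis. Payload 7.1 kg.
Tool frame: the origin (TCP) lies at the very end of the fingers, on their centre line; the grasp point (between the pads) lies 19 mm behind it; z points along the fingers, y is the line along which they close (so a half turn about z gives the same grasp; the last joint's range is limited). The gripper opens to 88 mm and grips with 3 to 60 N. Pads are 20 mm wide; open, the fingers measure 115 mm over their backs; the gripper's body (75 mm by 178 mm) begins 61 mm behind the grasp point.
Start: joints at [1.325, 0.423, 1.63, -0, 1.089, -0.019], TCP at [0.141, 0.609, 0.223] pointing down, gripper open.
Joint ranges: [-3, 3], [-0.9, 2.11], [0.09, 2.58], [-1.31, 4.45], [0.11, 2.69], [-2.54, 2.54]. Speed limits (rad/s): [2.39, 2.39, 3.01, 3.14, 3.14, 3.14].

## Interface

Orientations are given as a unit quaternion [w, x, y, z].
In Python, from bench import ctrl gives the robot as it stands.
- The arm moves only by the tool servo_tool, never from a script. Its argument "steps" is a list that holds one entry, the list of rows, each a list of 7 numbers: the shift along the tool's x, y, z in mm, then the turn, a rotation vector about the tool's x, y, z in rad, then the closure, from 0 (fully open) to 1 (shut). A call has 1 to 12 rows; each row shifts and turns the commanded pose from where the row before left it, along the tool's axes as they then stand; what a row does not reach is not made up. A row lasts 1/10 s, in which the tool goes at most 50 mm and 8.59 degrees, less where a joint would pass 70% of its speed; a pose out of reach is approached as far as the arm can. A call with a gripper value outside its range is refused whole. The fingers move at their own pace and stop on an object; the grip force is fixed at half the most. Time passes only in rows, so rows that do not move let the fingers close. It gives the time, the measured TCP pose, the force, the opening and the grip force at its end, in the units of the state.
- ctrl.read_state(): the state, without advancing time (a new reading comes with each control period).
- ctrl.grab_frame(name): name is "scene" or "top" or "wrist"; returns (picture, depth): 480x640x3 uint8, red, green, blue; 480x640 float32, m along the optical axis (not along the pixel's ray), 0 where there is no reading.
- ctrl.camera_info(name): a dict with "K" (3x3 intrinsics, pixels), "origin" and "orientation" of the camera in the world; the wrist camera has in their place "hand_eye" (4x4, takes a point from camera to tool coordinates, whose origin is the TCP and whose axes are the flange's). Camera axes: x right, y down, z forward; pixel columns grow to the right and rows downward; lengths in m; the calibration is good to about 2 mm. The wrist camera is an equidistant fisheye: a pixel r from the principal point sees the ray r / f radians off the axis. A picture is of the moment at which its call begins: read the wrist's pose just before it. camera_info takes no time and is no camera call.
- ctrl.sign_off(): hands the job in; it is judged then, once.
The state is a dict: "t": time; "joints": joint angles; "joint_vel": joint speeds; "joint_torque": joint torques, N m; "tcp_pos": TCP position; "orientation": TCP orientation; "force": force on the tool from outside, world axes, zero at the start; "torque": the same for the moment, N m; "gripper_width": finger opening in m; "grip_force": force on a finger pad.
Only numpy, scipy, OpenCV 4.12 (cv2) and the standard library are available. Lean on these libraries where they do the work, as an engineer would, in place of code of your own. Each camera call takes 0.05 s, during which the arm holds its last target. There are 200 camera calls.

## Working session

There is one attempt and no reset: what is moved stays moved. The work goes in short steps, Python scripts to look and compute and a tool call to move; the robot and the scene stay as the last step left them, time stands still between calls to the robot, and variables do not carry over. Pictures are saved under pics/ and viewed, at most 10 in all, crops included, and the job is handed in when it is done.

Besides the shell and the picture viewer there is one more tool, called after "Emit:" as name(argument=value, ...) on one line, values as JSON. servo_tool: Moves the arm, as the interface text tells. Its arguments: {"type":"object","properties":{"steps":{"type":"array"}},"required":["steps"]}

```bash
mkdir -p pics; ls; cat > h.py <<'E'
import numpy as np, cv2, pickle
from bench import ctrl
from scipy.spatial.transform import Rotation as R
def rot(q): return R.from_quat([q[1],q[2],q[3],q[0]]).as_matrix()
def grab(n):
    s=ctrl.read_state(); p,d=ctrl.grab_frame(n); return p,d,s
def pose(n,s=None):
    i=ctrl.camera_info(n)
    if n=='wrist':
        T=np.eye(4);T[:3,:3]=rot(s['orientation']);T[:3,3]=s['tcp_pos']
        T=T@np.array(i['hand_eye']);return np.array(i['K']),T[:3,3],T[:3,:3]
    return np.array(i['K']),np.array(i['origin']),rot(i['orientation'])
def rays(n,uv,s=None):
    K,o,M=pose(n,s);uv=np.atleast_2d(uv).astype(float)
    x=(uv[:,0]-K[0,2])/K[0,0];y=(uv[:,1]-K[1,2])/K[1,1]
    if n=='wrist':
        r=np.hypot(x,y)+1e-12;d=np.c_[np.sin(r)*x/r,np.sin(r)*y/r,np.cos(r)]
    else: d=np.c_[x,y,np.ones_like(x)]
    return o,d@M.T,d
def onplane(n,uv,z,s=None):
    o,d,_=rays(n,uv,s);return o+d*((z-o[2])/d[:,2])[:,None]
def pts(n,uv,dep,s=None):
    o,d,c=rays(n,uv,s);uv=np.atleast_2d(uv).astype(int);z=dep[uv[:,1],uv[:,0]]
    return o+d*(z/c[:,2])[:,None]
def save(f,p): cv2.imwrite('pics/'+f,p[:,:,::-1])
E
python3 - <<'E'
from h import *
for n in('scene','top','wrist'):
    p,d,s=grab(n);pickle.dump((p,d,s),open(n+'0.pkl','wb'));save(n+'0.png',p);print(n,{k:np.round(v,3).tolist() if not isinstance(v,str) else v for k,v in ctrl.camera_info(n).items()})
print(s)
E
```

```text
pics
scene {'K': [[517.574, 0.0, 314.754], [0.0, 517.574, 249.691], [0.0, 0.0, 1.0]], 'origin': [0.057, -0.513, 0.894], 'orientation': [-0.317, 0.834, -0.423, 0.156]}
top {'K': [[441.34, 0.0, 320.106], [0.0, 441.34, 240.987], [0.0, 0.0, 1.0]], 'origin': [0.415, -0.13, 1.111], 'orientation': [0.069, -0.699, 0.71, -0.048]}
wrist {'K': [[371.648, 0.0, 315.604], [0.0, 371.648, 232.52], [0.0, 0.0, 1.0]], 'hand_eye': [[0.0, -0.966, -0.259, 0.07], [1.0, 0.0, -0.0, 0.0], [0.0, -0.259, 0.966, -0.163], [0.0, 0.0, 0.0, 1.0]]}
{'t': 0.1, 'joints': array([ 1.32499501e+00,  4.23761966e-01,  1.63059765e+00, -2.36104986e-05,
        1.08859395e+00, -1.89958849e-02]), 'joint_vel': array([ 3.31820371e-04, -2.88403627e-05, -2.36352903e-03, -5.43473897e-04,
        3.70892754e-04, -6.79118558e-04]), 'joint_torque': array([ 5.49223932e-04, -5.45613062e+01, -2.74325520e+01,  6.45018672e-02,
        1.87304348e-02, -4.56034434e-05]), 'tcp_pos': array([0.14039948, 0.60851829, 0.22198722]), 'orientation': array([-7.94646210e-05,  1.13154334e-01,  9.93577190e-01, -6.75881786e-04]), 'force': array([-0.72051191, -0.55468471,  0.58404561]), 'torque': array([-0.05885587,  0.00150922,  0.00324106]), 'grip_force': 0.0, 'gripper_width': 0.08769650746609715}
```

View pics/top0.png

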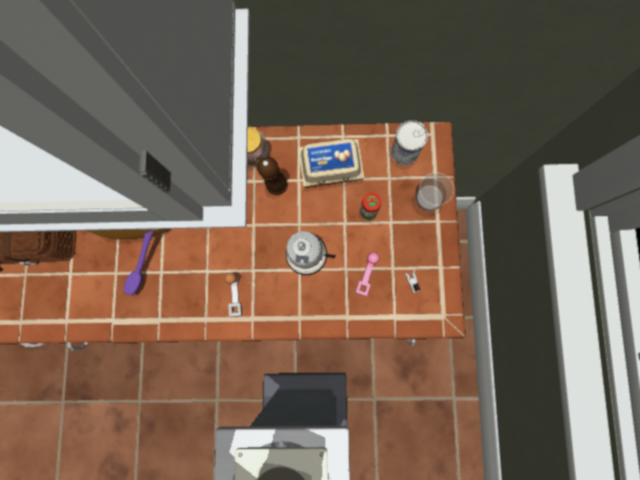

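View pics/scene0.png

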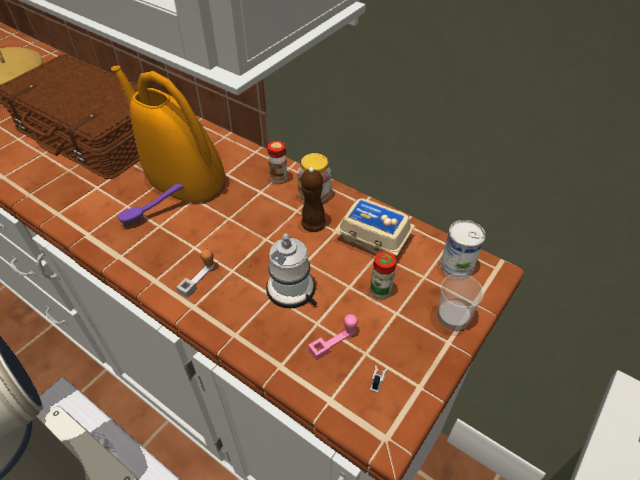

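The top view shows the crank with its hub at about (235,309) and knob at (232,279), the mill's axis at about (303,245), and the clip at (414,283). The scene view agrees: hub (186,286), knob (207,257), mill top (287,240), clip (378,380). The pink and purple items are the look-alikes.

```bash
python3 - <<'E'
from h import *
p,d,s=pickle.load(open('top0.pkl','rb'))
ps,ds,ss=pickle.load(open('scene0.pkl','rb'))
def info(n,p,d,box,cond):
    x0,y0,x1,y1=box;v,u=np.mgrid[y0:y1,x0:x1];uv=np.c_[u.ravel(),v.ravel()]
    c=p[uv[:,1],uv[:,0]].astype(int);P=pts(n,uv,d);m=cond(c,P);return uv[m],P[m]
gray=lambda c,P:(c.max(1)-c.min(1)<35)&(c.max(1)>90)
for n,pp,dd,box in(('top',p,d,(222,262,250,322)),('scene',ps,ds,(170,262,212,302))):
    uv,P=info(n,pp,dd,box,lambda c,P:gray(c,P)&(P[:,2]>.003))
    print(n,'crank gray',len(uv),P.mean(0),P.min(0),P.max(0))
    h=P[P[:,2]>.012];print(' hub',len(h),(h.min(0)+h.max(0))/2,h.min(0),h.max(0))
    uv,P=info(n,pp,dd,(222,262,250,295) if n=='top' else (192,240,220,275),lambda c,P:(P[:,2]>.03)&(P[:,2]<.06))
    print(' knob',len(uv),P.mean(0),P.max(0))
for n,pp,dd,box in(('top',p,d,(400,266,426,298)),('scene',ps,ds,(362,358,392,396))):
    uv,P=info(n,pp,dd,box,lambda c,P:(c.max(1)<70))
    print(n,'clip black',len(uv),P.mean(0),P.max(0), uv.mean(0))
    uv,P=info(n,pp,dd,box,lambda c,P:gray(c,P));print(' clip steel',len(uv),P.mean(0),uv.mean(0),onplane(n,uv.mean(0),.005))
for n,pp,dd,box in(('top',p,d,(280,220,340,275)),('scene',ps,ds,(262,228,318,305))):
    uv,P=info(n,pp,dd,box,lambda c,P:P[:,2]>.142)
    print(n,'shaft',len(uv),P.mean(0),(P.min(0)+P.max(0))/2,P.max(0))
    uv,P=info(n,pp,dd,box,lambda c,P:(P[:,2]>.09)&(P[:,2]<.13))
    print(n,'body',len(uv),(P.min(0)+P.max(0))/2,P.min(0),P.max(0))
    for lo in np.arange(.0,.18,.01):
        uv,P=info(n,pp,dd,box,lambda c,P:(P[:,2]>lo)&(P[:,2]<lo+.01))
        if len(P)>4:print('   ',round(lo,3),len(P),P.min(0)[:2].round(3),P.max(0)[:2].round(3))
# cabinet
m=d[:230,:250];v,u=np.mgrid[0:230:4,0:250:4];P=pts('top',np.c_[u.ravel(),v.ravel()],d);k=P[:,2]>.25
print('cab',P[k].min(0),P[k].max(0))
# enlarge crops in one picture
a=cv2.resize(p[260:325,205:270],(390,390));b=cv2.resize(p[255:305,385:435],(390,390))
save('crops.png',np.hstack([a,b]))
E
```

```text
top crank gray 209 [0.45231631 0.11520534 0.01180547] [0.4182222  0.09979859 0.00305948] [0.50052968 0.12949421 0.0411611 ]
 hub 104 [0.45937594 0.11492045 0.02688699] [0.4182222  0.10034669 0.01261288] [0.50052968 0.12949421 0.0411611 ]
 knob 106 [0.50891782 0.1185516  0.04792763] [0.52216445 0.13361777 0.05444892]
scene crank gray 283 [0.45293866 0.11620156 0.01147723] [0.41570103 0.10004745 0.0030355 ] [0.5074557  0.12999396 0.02421391]
 hub 125 [0.43160089 0.1150207  0.01824497] [0.41570103 0.10004745 0.01227604] [0.44750074 0.12999396 0.02421391]
 knob 142 [0.50445689 0.11725135 0.04619082] [0.51869683 0.13302594 0.05571999]
top clip black 20 [ 0.47944488 -0.33025127  0.02961446] [ 0.48456601 -0.3271811   0.03757335] [415.9 286.9]
 clip steel 101 [ 0.49659769 -0.32623543  0.00310008] [411.99009901 280.7029703 ] [[ 0.49643081 -0.32590966  0.005     ]]
scene clip black 70 [ 0.46967445 -0.33703308  0.03876624] [ 0.48650107 -0.3287516   0.89445333] [375.77142857 382.22857143]
 clip steel 122 [ 0.49317826 -0.32906802  0.00629821] [377.43442623 378.77868852] [[ 0.49366684 -0.3288422  
[... 1403 characters left out ...]

    0.04 115 [ 0.527 -0.104] [ 0.585 -0.035]
    0.05 120 [ 0.526 -0.103] [ 0.585 -0.038]
    0.06 66 [ 0.526 -0.105] [ 0.576 -0.038]
    0.07 203 [ 0.524 -0.106] [ 0.606 -0.024]
    0.08 155 [ 0.528 -0.104] [ 0.598 -0.032]
    0.09 133 [ 0.528 -0.102] [ 0.592 -0.039]
    0.1 118 [ 0.529 -0.1  ] [ 0.582 -0.041]
    0.11 164 [ 0.529 -0.101] [ 0.599 -0.029]
    0.12 495 [ 0.531 -0.099] [ 0.603 -0.026]
    0.13 222 [ 0.532 -0.092] [ 0.586 -0.04 ]
    0.14 37 [ 0.558 -0.068] [ 0.573 -0.052]
    0.15 38 [ 0.558 -0.067] [ 0.573 -0.053]
    0.16 28 [ 0.561 -0.067] [ 0.572 -0.054]
    0.17 7 [ 0.562 -0.065] [ 0.568 -0.057]
cab [ 0.4146886  -0.12978346  0.45423312] [0.92165021 0.37944942 1.11127241]
```

View pics/crops.png

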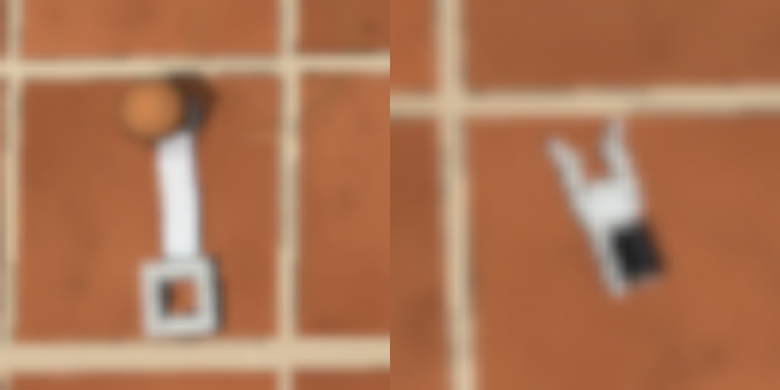

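The crops show the crank's hub at about (180,298) with its arm pointing up the image, close to world +x. The clip has its mouth up and slightly left, with the black grip at (637,250). The overhanging cabinet needs checking before I move.

```bash
python3 - <<'E'
from h import *
for n in('top','scene'):
    p,d,s=pickle.load(open(n+'0.pkl','rb'))
    v,u=np.mgrid[0:480:2,0:640:2];uv=np.c_[u.ravel(),v.ravel()];dd=d[uv[:,1],uv[:,0]];P=pts(n,uv,d)
    k=(dd>.05)&(P[:,2]>.3)&(P[:,2]<.95)&(P[:,0]>.3)&(P[:,1]<.7)&(P[:,1]>-.3)&(uv[:,1]<250);Q=P[k]
    for z in np.arange(.3,.95,.05):
        q=Q[(Q[:,2]>=z)&(Q[:,2]<z+.05)]
        if len(q)>5:print(n,round(z,2),len(q),np.percentile(q,[1,99],axis=0)[:,:2].round(3).tolist())
p,d,s=pickle.load(open('top0.pkl','rb'))
for uv in [(150,212),(230,212),(240,100),(205,215),(222,215)]:print(uv,d[uv[1],uv[0]],pts('top',uv,d))
p,d,s=pickle.load(open('scene0.pkl','rb'))
for uv in [(100,40),(235,75),(240,82),(300,40),(345,12)]:print(uv,d[uv[1],uv[0]],pts('scene',uv,d))
E
```

```text
top 0.3 624 [[0.918, -0.296], [0.922, 0.024]]
top 0.35 736 [[0.918, -0.297], [0.921, 0.014]]
top 0.4 859 [[0.918, -0.297], [0.922, 0.004]]
top 0.45 3366 [[0.549, -0.26], [0.921, 0.373]]
top 0.5 1154 [[0.556, 0.021], [0.875, 0.329]]
top 0.55 1017 [[0.556, 0.02], [0.841, 0.305]]
top 0.6 863 [[0.556, 0.02], [0.806, 0.11]]
top 0.65 1112 [[0.555, 0.02], [0.764, 0.11]]
top 0.7 1352 [[0.556, 0.02], [0.73, 0.111]]
top 0.75 1699 [[0.556, 0.02], [0.69, 0.111]]
top 0.8 2099 [[0.556, 0.02], [0.653, 0.107]]
top 0.85 1799 [[0.556, 0.02], [0.617, 0.075]]
top 0.9 172 [[0.578, 0.02], [0.585, 0.047]]
scene 0.3 1159 [[0.668, -0.296], [0.922, 0.383]]
scene 0.35 1126 [[0.915, -0.296], [0.922, 0.103]]
scene 0.4 1110 [[0.914, -0.297], [0.922, 0.044]]
scene 0.45 3337 [[0.548, -0.292], [0.921, 0.506]]
scene 0.5 2032 [[0.554, -0.295], [0.921, 0.348]]
scene 0.55 498 [[0.555, 0.02], [0.663, 0.174]]
(150, 212) 0.60199994 [[0.55667804 0.11819313 0.53148675]]
(230, 212) 0.6640958 [[0.56971006 0.02346074 0.46800454]]
(240, 100) 0.693368 [[0.74983489 0.01129601 0.46828528]]
(205, 215) 0.6633167 [[0.56558604 0.06091649 0.46916107]]
(222, 215) 0.66342634 [[0.56526833 0.03540769 0.46827424]]
(100, 40) 1.6123576 [[0.90939326 0.95373217 0.12286182]]
(235, 75) 0.8093269 [[0.57698884 0.02902252 0.46925564]]
(240, 82) 0.7952911 [[0.56600597 0.00869221 0.46945274]]
(300, 40) 0.8810477 [[0.72485827 0.01428292 0.47010237]]
(345, 12) 0.9509411 [[0.85809894 0.01226336 0.46980825]]
```

Emit:
servo_tool(steps=[[[-33, -35, 3, 0, 0, 0, 0], [-33, -35, 5, 0, 0, 0, 0], [-33, -35, 8, 0, 0, 0, 0], [-33, -35, 8, 0, 0, 0, 0], [-33, -35, 8, 0, 0, 0, 0], [-33, -35, 8, 0, 0, 0, 0], [-33, -35, 8, 0, 0, 0, 0], [-33, -35, 8, 0, 0, 0, 0], [-33, -35, 8, 0, 0, 0, 0], [-33, -35, 8, 0, 0, 0, 0], [-33, -35, 8, 0, 0, 0, 0], [-33, -35, 8, 0, 0, 0, 0]]])

```text
t: 1.35
tcp_pos: [0.4327, 0.1088, 0.1345]
orientation: [0.0, 0.113, 0.994, 0.0]
force: [0.4, 0.8, -0.1]
gripper_width: 0.0873
grip_force: 0.0
```

Emit:
servo_tool(steps=[[[0, 0, 0, 0, 0, -0.13, 0], [0, 0, 0, 0, 0, -0.13, 0], [0, 0, 0, 0, 0, 0, 0]]])

```text
t: 1.65
tcp_pos: [0.432, 0.1101, 0.1345]
orientation: [-0.0, -0.016, 1.0, -0.0]
force: [-0.4, 0.6, -0.1]
gripper_width: 0.088
grip_force: 0.0
```

```bash
cat >> h.py <<'E'
def axes(s):
    M=rot(s['orientation']);return M
def todo(s,xyz,yaw):
    """shift in tool axes (mm) to world xyz, and tool z turn so that tool x has world yaw"""
    M=rot(s['orientation']);d=M.T@(np.array(xyz)-s['tcp_pos'])*1000
    c=np.arctan2(M[1,0],M[0,0]);dy=(yaw-c+np.pi)%(2*np.pi)-np.pi
    return 'shift',d.round(1),'turn z',round(-dy,3),'tilt',M[:,2].round(4)
E
python3 - <<'E'
from h import *
p,d,s=grab('wrist');pickle.dump((p,d,s),open('w1.pkl','wb'));save('w1.png',p)
print(s['t'],s['tcp_pos'],rot(s['orientation']).round(3),s['joints'].round(2))
E
```

```text
1.65 [0.43196116 0.11005668 0.13446053] [[-0.999 -0.033 -0.   ]
 [-0.033  0.999 -0.   ]
 [ 0.001 -0.    -1.   ]] [ 0.22  0.3   2.08 -0.    0.76 -1.38]
```

View pics/w1.png

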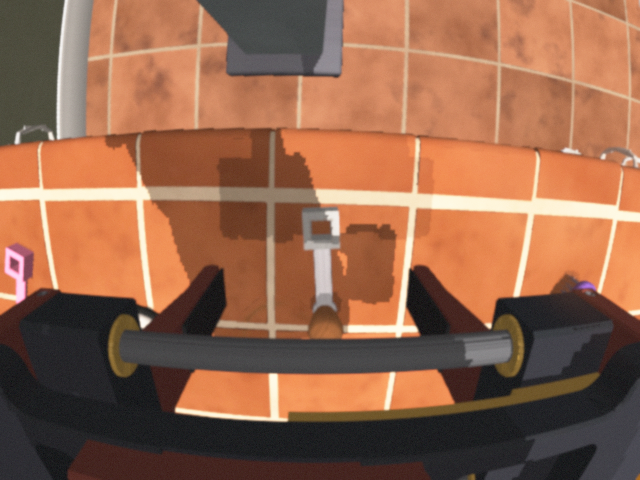

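The wrist view (world +x is down, +y to the right) shows the hub at (321,228), with the knob straight below it at (325,320). The fingers are well astride.

```bash
python3 - <<'E'
from h import *
p,d,s=pickle.load(open('w1.pkl','rb'))
v,u=np.mgrid[195:265,290:360];uv=np.c_[u.ravel(),v.ravel()];P=pts('wrist',uv,d,s)
c=p[uv[:,1],uv[:,0]].astype(int);g=(c.max(1)-c.min(1)<40)&(c.max(1)>85)
k=g&(abs(P[:,2]-.018)<.006);print('hub top pts',k.sum(),P[k].mean(0),np.median(P[k][:,2]))
m=np.zeros(d.shape,np.uint8);m[uv[k][:,1],uv[k][:,0]]=255
cs,_=cv2.findContours(m,cv2.RETR_EXTERNAL,cv2.CHAIN_APPROX_NONE);cc=max(cs,key=cv2.contourArea)[:,0]
Q=onplane('wrist',cc,.018,s)[:,:2]
print(cv2.minAreaRect((Q*1000).astype(np.float32)))
# arm direction
k=g&(P[:,2]>.003)&(P[:,2]<.012)&(uv[:,1]>250);uvb=uv[k]
v,u=np.mgrid[252:300,300:350];uv2=np.c_[u.ravel(),v.ravel()];c=p[uv2[:,1],uv2[:,0]].astype(int);g=(c.max(1)-c.min(1)<40)&(c.max(1)>100)
A=onplane('wrist',uv2[g],.006,s)[:,:2];a=np.polyfit(A[:,0],A[:,1],1);print('arm',g.sum(),a,'y at .432',np.polyval(a,.432),A.min(0),A.max(0))
yaw=np.arctan(a[0]);print(yaw)
E
```

```text
hub top pts 1041 [0.43337606 0.11372012 0.01881286] 0.019094926388762146
((433.8682861328125, 113.77743530273438), (31.701095581054688, 28.139835357666016), 4.750117301940918)
arm 815 [0.07883273 0.07991297] y at .432 0.11396871002860609 [0.45617234 0.10945082] [0.49929163 0.12635179]
0.07867003316238858
```

Emit:
servo_tool(steps=[[[-1.6, 3.7, 20, 0, 0, -0.047, 0], [0, 0, 35, 0, 0, 0, 0], [0, 0, 35, 0, 0, 0, 0], [0, 0, 25, 0, 0, 0, 0], [0, 0, 15.5, 0, 0, 0, 0], [0, 0, 0, 0, 0, 0, 0.4], [0, 0, 0, 0, 0, 0, 1], [0, 0, 0, 0, 0, 0, 1], [0, 0, 0, 0, 0, 0, 1], [0, 0, 0, 0, 0, 0, 1]]])

```text
t: 2.7
tcp_pos: [0.434, 0.1146, 0.005]
orientation: [0.001, -0.04, 0.999, 0.0]
force: [-0.4, -0.4, 0.4]
gripper_width: 0.0511
grip_force: 0.0
```

Emit:
servo_tool(steps=[[[0, 0, 0, 0, 0, 0, 1], [0, 0, 0, 0, 0, 0, 1], [0, 0, 0, 0, 0, 0, 1], [0, 0, 0, 0, 0, 0, 1], [0, 0, 0, 0, 0, 0, 1], [0, 0, 0, 0, 0, 0, 1]]])

```text
t: 3.3
tcp_pos: [0.4335, 0.1144, 0.0043]
orientation: [0.0, -0.04, 0.999, -0.0]
force: [-0.5, -0.6, 5.0]
gripper_width: 0.0279
grip_force: 30.0
```

Emit:
servo_tool(steps=[[[0, 0, -10, 0, 0, 0, 1], [0, 0, -25, 0, 0, 0, 1], [0, 0, -40, 0, 0, 0, 1], [0, 0, -40, 0, 0, 0, 1], [0, 0, -40, 0, 0, 0, 1], [0, 0, -28, 0, 0, 0, 1], [0, -25, -13, 0, 0, 0, 1], [-5, -40, 0, 0, 0, 0, 1], [-10, -45, 0, 0, 0, 0, 1], [-20, -45, 0, 0, 0, 0, 1], [-33, -30, 0, 0, 0, 0, 1], [-25, -25, 0, 0, 0, 0, 1]]])

```text
t: 4.5
tcp_pos: [0.544, -0.0895, 0.2007]
orientation: [0.0, -0.039, 0.999, -0.0]
force: [-0.5, 0.4, -1.8]
gripper_width: 0.0279
grip_force: 30.0
```

Emit:
servo_tool(steps=[[[-15, -15, 0, 0, 0, 0, 1], [-10, -10, 0, 0, 0, 0, 1], [0, 0, 0, 0, 0, 0, 1], [0, 0, 0, 0, 0, 0, 1]]])

```text
t: 4.9
tcp_pos: [0.5688, -0.1097, 0.1999]
orientation: [-0.001, -0.04, 0.999, 0.0]
force: [-0.6, 0.1, -1.7]
gripper_width: 0.0278
grip_force: 30.0
```

```bash
python3 - <<'E'
from h import *
p,d,s=grab('wrist');pickle.dump((p,d,s),open('w2.pkl','wb'));
print(s['t'],s['tcp_pos'],s['force'],s['gripper_width'],s['joints'].round(2))
a=cv2.resize(p[160:340,200:440],(800,600),interpolation=cv2.INTER_CUBIC);save('w2.png',a)
E
```

```text
4.9 [ 0.56879991 -0.10970842  0.19993671] [-0.5610179   0.13577834 -1.65246926] 0.02777640482266876 [-0.21  0.38  1.75  0.    1.01 -1.86]
```

View pics/w2.png

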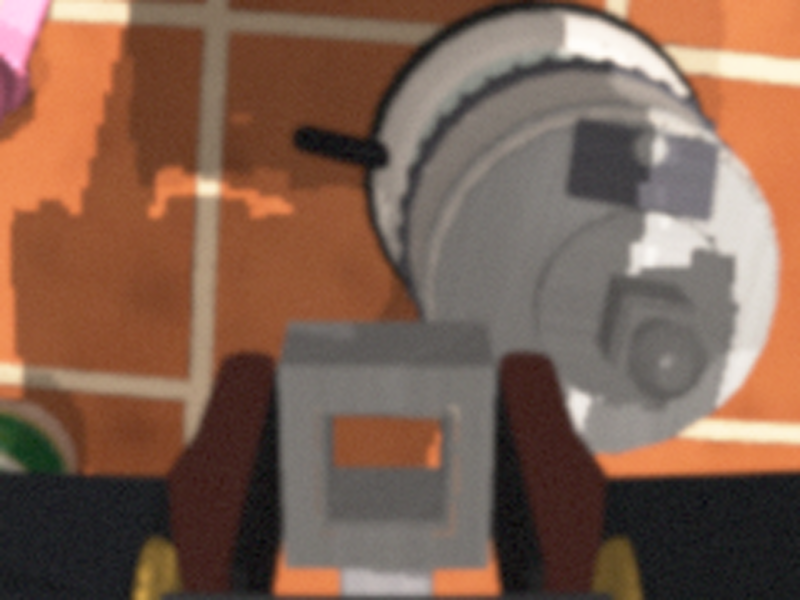

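The crop shows the held hub, level and square in the fingers. The shaft head is at full-image (399.5,267), and the square's visible corners are near (384,245) and (409,250). I'll zoom once to get the angle of the flats.

```bash
python3 - <<'E'
from h import *
p,d,s=pickle.load(open('w2.pkl','rb'))
c=p[230:290,365:445];a=cv2.resize(c,(800,600),interpolation=cv2.INTER_CUBIC)
g=cv2.createCLAHE(4,(4,4)).apply(cv2.cvtColor(a,cv2.COLOR_RGB2GRAY));save('w2z.png',np.dstack([g]*3))
v,u=np.mgrid[230:290,365:445];uv=np.c_[u.ravel(),v.ravel()];P=pts('wrist',uv,d,s)
h=P[(P[:,2]>.15)&(P[:,2]<.185)&(P[:,1]>-.085)];print('top z',np.sort(h[:,2])[-10:])
for lo in(.128,.132,.136,.140,.144,.148,.152,.156,.160,.164,.168):
    q=P[(P[:,2]>lo)&(P[:,2]<lo+.004)&(P[:,1]>-.085)]
    if len(q):print(lo,len(q),q.min(0).round(4),q.max(0).round(4))
k=P[:,2]>.168;print('tip',P[k&(P[:,1]>-.085)].mean(0))
# hub in hand
v,u=np.mgrid[250:340,275:355];uv=np.c_[u.ravel(),v.ravel()];P=pts('wrist',uv,d,s)
k=(P[:,2]>.208)&(P[:,2]<.225)&(abs(P[:,1]+.11)<.0145)&(P[:,0]<.59);q=P[k];print('hubtop',k.sum(),np.median(q,0),q.min(0),q.max(0))
E
```

```text
top z [0.17166076 0.17169678 0.17170821 0.17180687 0.17184701 0.17203807
 0.17207628 0.17216108 0.17219392 0.17233643]
0.128 207 [ 0.5543 -0.0785  0.128 ] [ 0.5972 -0.0361  0.1306]
0.132 8 [ 0.555  -0.0788  0.1355] [ 0.5829 -0.0496  0.136 ]
0.136 1564 [ 0.5524 -0.0791  0.136 ] [ 0.5881 -0.0414  0.1399]
0.14 73 [ 0.561  -0.0691  0.14  ] [ 0.5746 -0.05    0.144 ]
0.144 67 [ 0.5607 -0.0691  0.144 ] [ 0.5746 -0.0538  0.1478]
0.148 86 [ 0.5612 -0.0684  0.1481] [ 0.574  -0.0541  0.152 ]
0.152 204 [ 0.5616 -0.0686  0.152 ] [ 0.5745 -0.0545  0.1559]
0.156 19 [ 0.5636 -0.0668  0.156 ] [ 0.5695 -0.0607  0.1595]
0.16 1 [ 0.5631 -0.0577  0.1636] [ 0.5631 -0.0577  0.1636]
0.164 156 [ 0.562  -0.0683  0.1643] [ 0.5755 -0.0543  0.168 ]
0.168 278 [ 0.5623 -0.0678  0.168 ] [ 0.574  -0.0554  0.1718]
tip [ 0.56807942 -0.06165129  0.1698498 ]
hubtop 3487 [ 0.56702219 -0.10979219  0.21465839] [ 0.55317512 -0.1244957   0.20800768] [ 0.58582616 -0.09551146  0.22498999]
```

View pics/w2z.png

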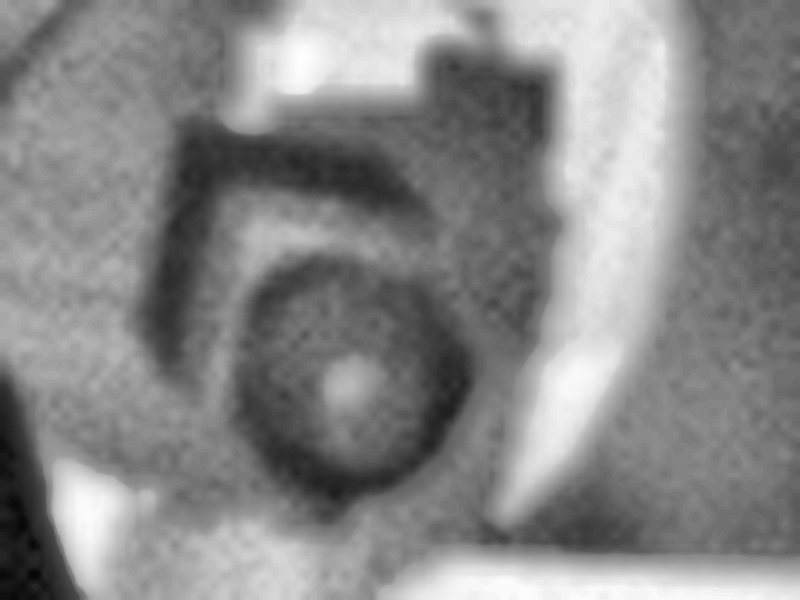

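```bash
python3 - <<'E'
from h import *
p,d,s=pickle.load(open('w2.pkl','rb'))
c=np.array([[220,190],[420,220],[192,390]])/10+[365,230]
W=onplane('wrist',c,.154,s);print(W)
a=W[1]-W[0];b=W[2]-W[0];print('edge angles deg',np.degrees(np.arctan2(a[1],a[0])),np.degrees(np.arctan2(b[1],b[0])),np.linalg.norm(a),np.linalg.norm(b))
v,u=np.mgrid[230:290,365:445];uv=np.c_[u.ravel(),v.ravel()];P=pts('wrist',uv,d,s)
w=P[(P[:,2]>.141)&(P[:,2]<.1515)&(P[:,1]>-.075)&(P[:,1]<-.045)]
corner=W[0][:2]
# split walls: front wall (low x) vs side wall (low y)
f=w[(w[:,0]-corner[0])<(w[:,1]-corner[1])];g=w[(w[:,0]-corner[0])>=(w[:,1]-corner[1])]
for q in(f,g):
    L=cv2.fitLine((q[:,:2]*1000).astype(np.float32),cv2.DIST_HUBER,0,.01,.01).ravel();print(len(q),L,np.degrees(np.arctan2(L[1],L[0])))
M=rot(s['orientation']);print('tool x yaw',np.degrees(np.arctan2(M[1,0],M[0,0])))
# hub hole in hand: dark hole outline; hub front edge from depth
v,u=np.mgrid[250:340,275:355];uv=np.c_[u.ravel(),v.ravel()];P=pts('wrist',uv,d,s)
k=(P[:,2]>.211)&(P[:,2]<.219)&(abs(P[:,1]+.11)<.016);m=np.zeros(d.shape,np.uint8);m[uv[k][:,1],uv[k][:,0]]=255;m[332:]=0
m=cv2.morphologyEx(m,cv2.MORPH_CLOSE,np.ones((3,3)))
cs,h=cv2.findContours(m,cv2.RETR_CCOMP,cv2.CHAIN_APPROX_NONE)
for cc in cs:
    if cv2.contourArea(cc)>100:
        Q=onplane('wrist',cc[:,0],.2142,s)[:,:2];r=cv2.minAreaRect((Q*1000).astype(np.float32));print('rect',r)
E
```

```text
[[ 0.56141344 -0.0675289   0.154     ]
 [ 0.56238081 -0.05487514  0.154     ]
 [ 0.57419556 -0.06748951  0.154     ]]
edge angles deg 85.6282720735765 0.17653778372169512 0.012690684355685272 0.012782183904279319
106 [ 1.0118408e-01  9.9486774e-01  5.6194568e+02 -6.0707359e+01] 84.192635
85 [ 9.9845827e-01 -5.5507518e-02  5.6930231e+02 -6.8093269e+01] -3.1819818
tool x yaw -175.40032890665842
rect ((569.0897827148438, -109.31546020507812), (31.50114631652832, 32.509769439697266), 4.643285751342773)
rect ((568.5875244140625, -109.7884521484375), (14.674118995666504, 15.653794288635254), 4.601475715637207)
```

Emit:
servo_tool(steps=[[[-1.7, 20, 0, 0, 0, 0, 1], [-2, 28.2, 0, 0, 0, 0, 1], [0, 0, 0, 0, 0, 0.075, 1], [0, 0, 0, 0, 0, 0.073, 1], [0, 0, 12, 0, 0, 0, 1], [0, 0, 8, 0, 0, 0, 1], [0, 0, 0, 0, 0, 0, 1], [0, 0, 0, 0, 0, 0, 1]]])

```text
t: 5.75
tcp_pos: [0.5692, -0.0619, 0.1796]
orientation: [-0.001, 0.033, 0.999, 0.0]
force: [0.8, -0.2, -0.9]
gripper_width: 0.0281
grip_force: 30.0
```

```bash
python3 - <<'E'
from h import *
p,d,s=grab('wrist');pickle.dump((p,d,s),open('w3.pkl','wb'));
print(s['t'],s['tcp_pos'],s['force'],todo(s,(.5686,-.0613,.176),np.radians(176)))
a=cv2.resize(p[230:350,235:395],(800,600),interpolation=cv2.INTER_CUBIC);save('w3.png',a)
E
```

```text
5.75 [ 0.56917542 -0.06194371  0.17958665] [ 0.81911157 -0.18678607 -0.85418717] ('shift', array([0.6, 0.6, 3.6]), 'turn z', np.float64(0.003), 'tilt', array([-1.3e-03,  2.0e-04, -1.0e+00]))
```

View pics/w3.png

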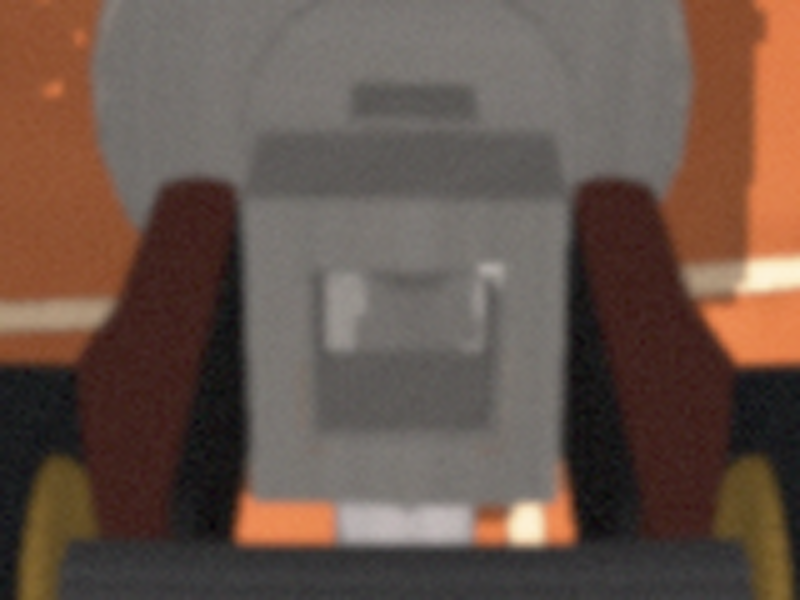

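The crop shows the shaft's square at crop x≈413 against the hole centre at 407, with its flat parallel to the hub. So the hub is aligned to within about 0.7 mm, and I'm descending gently.

Emit:
servo_tool(steps=[[[0.5, 0.6, 3, 0, 0, 0, 1], [0, 0, 3, 0, 0, 0, 1], [0, 0, 3, 0, 0, 0, 1], [0, 0, 3, 0, 0, 0, 1], [0, 0, 3, 0, 0, 0, 1], [0, 0, 0, 0, 0, 0, 1]]])

```text
t: 6.4
tcp_pos: [0.5688, -0.0613, 0.1646]
orientation: [-0.001, 0.034, 0.999, 0.0]
force: [-0.4, 0.3, -1.1]
gripper_width: 0.0277
grip_force: 30.0
```

Emit:
servo_tool(steps=[[[0, 0, 2, 0, 0, 0, 1], [0, 0, 2, 0, 0, 0, 1], [0, 0, 1, 0, 0, 0, 1], [0, 0, 1, 0, 0, 0, 1], [0, 0, 0, 0, 0, 0, 1]]])

```text
t: 6.9
tcp_pos: [0.5691, -0.0614, 0.159]
orientation: [-0.0, 0.034, 0.999, 0.0]
force: [-1.4, -0.0, -1.1]
gripper_width: 0.028
grip_force: 30.0
```

Emit:
servo_tool(steps=[[[0, 0, 1, 0, 0, 0, 1], [0, 0, 1, 0, 0, 0, 1], [0, 0, 1, 0, 0, 0, 1], [0, 0, 1, 0, 0, 0, 1], [0, 0, 0, 0, 0, 0, 1]]])

```text
t: 7.4
tcp_pos: [0.5692, -0.0614, 0.155]
orientation: [-0.0, 0.034, 0.999, 0.0]
force: [-0.6, 0.8, -0.9]
gripper_width: 0.0277
grip_force: 30.0
```

Emit:
servo_tool(steps=[[[0, 0, 1, 0, 0, 0, 1], [0, 0, 1, 0, 0, 0, 1], [0, 0, 1, 0, 0, 0, 1], [0, 0, 0, 0, 0, 0, 1]]])

```text
t: 7.8
tcp_pos: [0.5692, -0.0613, 0.152]
orientation: [-0.0, 0.034, 0.999, 0.0]
force: [-1.7, -0.4, -1.7]
gripper_width: 0.028
grip_force: 30.0
```

Emit:
servo_tool(steps=[[[0, 0, 2, 0, 0, 0, 1], [0, 0, 2, 0, 0, 0, 1], [0, 0, 1.5, 0, 0, 0, 1], [0, 0, 1, 0, 0, 0, 1], [0, 0, 0, 0, 0, 0, 1]]])

```text
t: 8.3
tcp_pos: [0.5693, -0.0614, 0.1455]
orientation: [0.0, 0.034, 0.999, -0.0]
force: [-1.2, 0.0, -1.9]
gripper_width: 0.0279
grip_force: 30.0
```

Emit:
servo_tool(steps=[[[0, 0, 0.7, 0, 0, 0, 1], [0, 0, 0.7, 0, 0, 0, 1], [0, 0, 0, 0, 0, 0, 1]]])

```text
t: 8.6
tcp_pos: [0.5693, -0.0614, 0.1442]
orientation: [0.0, 0.034, 0.999, -0.0]
force: [-0.9, 0.5, -1.3]
gripper_width: 0.0277
grip_force: 30.0
```

Emit:
servo_tool(steps=[[[0, 0, 0.7, 0, 0, 0, 1], [0, 0, 0.5, 0, 0, 0, 1], [0, 0, 0.5, 0, 0, 0, 1], [0, 0, 0, 0, 0, 0, 1]]])

```text
t: 9.0
tcp_pos: [0.5693, -0.0614, 0.1425]
orientation: [0.0, 0.034, 0.999, -0.0]
force: [-1.1, 0.6, -1.8]
gripper_width: 0.0278
grip_force: 30.0
```

Emit:
servo_tool(steps=[[[0, 0, 0.3, 0, 0, 0, 1], [0, 0, 0.3, 0, 0, 0, 1], [0, 0, 0, 0, 0, 0, 1]]])

```text
t: 9.3
tcp_pos: [0.5693, -0.0614, 0.1419]
orientation: [0.0, 0.034, 0.999, -0.0]
force: [-0.5, -0.2, -0.9]
gripper_width: 0.0281
grip_force: 30.0
```

Emit:
servo_tool(steps=[[[0, 0, 0.4, 0, 0, 0, 1], [0, 0, 0.4, 0, 0, 0, 1], [0, 0, 0, 0, 0, 0, 1]]])

```text
t: 9.6
tcp_pos: [0.5693, -0.0614, 0.1411]
orientation: [0.0, 0.034, 0.999, -0.0]
force: [0.2, -0.2, -1.6]
gripper_width: 0.0275
grip_force: 30.0
```

Emit:
servo_tool(steps=[[[0, 0, 0.3, 0, 0, 0, 1], [0, 0, 0.3, 0, 0, 0, 1], [0, 0, 0, 0, 0, 0, 1]]])

```text
t: 9.9
tcp_pos: [0.5695, -0.0614, 0.141]
orientation: [0.0, 0.034, 0.999, -0.0]
force: [-2.3, 0.8, 4.5]
gripper_width: 0.0275
grip_force: 30.0
```

Contact with the shoulder: the force rose by 6 N while z stalled at 0.141. Releasing and retreating up.

Emit:
servo_tool(steps=[[[0, 0, 0, 0, 0, 0, 0.4], [0, 0, 0, 0, 0, 0, 0.4], [0, 0, 0, 0, 0, 0, 0.4], [0, 0, 0, 0, 0, 0, 0.4], [0, 0, 0, 0, 0, 0, 0.4], [0, 0, -10, 0, 0, 0, 0.4], [0, 0, -25, 0, 0, 0, 0.4], [0, 0, -25, 0, 0, 0, 0.4]]])

```text
t: 10.7
tcp_pos: [0.5689, -0.0613, 0.2015]
orientation: [-0.0, 0.034, 0.999, 0.0]
force: [-0.2, -0.3, -0.6]
gripper_width: 0.0529
grip_force: 0.0
```

```bash
python3 - <<'E'
from h import *
p,d,s=grab('wrist');pickle.dump((p,d,s),open('w4.pkl','wb'))
v,u=np.mgrid[220:345,250:380];uv=np.c_[u.ravel(),v.ravel()];P=pts('wrist',uv,d,s)
k=(abs(P[:,2]-.1555)<.004)&(abs(P[:,0]-.569)<.02)&(abs(P[:,1]+.061)<.02);q=P[k];print('hubtop',k.sum(),np.median(q,0),q.min(0),q.max(0))
m=np.zeros(d.shape,np.uint8);m[uv[k][:,1],uv[k][:,0]]=255
cs,h=cv2.findContours(m,cv2.RETR_EXTERNAL,cv2.CHAIN_APPROX_NONE)
Q=onplane('wrist',max(cs,key=cv2.contourArea)[:,0],np.median(q[:,2]),s);print(cv2.minAreaRect((Q[:,:2]*1000).astype(np.float32)))
# plane fit
A=np.c_[q[:,:2],np.ones(len(q))];print('tilt',np.linalg.lstsq(A,q[:,2],rcond=None)[0][:2])
k=(P[:,2]>.163)&(P[:,2]<.18)&(abs(P[:,0]-.569)<.015)&(abs(P[:,1]+.061)<.015);q=P[k];print('head',k.sum(),q.mean(0),q.min(0),q.max(0))
print(todo(s,(.475,-.333,.20),np.radians(180+20)))
E
```

```text
hubtop 1835 [ 0.5667415  -0.06144658  0.15579359] [ 0.55423641 -0.07624101  0.15153898] [ 0.58639122 -0.04673369  0.1581373 ]
((569.8162231445312, -61.524986267089844), (28.187419891357422, 30.792253494262695), 86.15059661865234)
tilt [ 0.01661394 -0.00370637]
head 461 [ 0.56856297 -0.06102978  0.16884296] [ 0.56242883 -0.06800337  0.16390038] [ 0.57662776 -0.05426015  0.1722906 ]
('shift', array([  75.3, -277.4,    1.5]), 'turn z', np.float64(-0.417), 'tilt', array([-1.e-03,  1.e-04, -1.e+00]))
```

Emit:
servo_tool(steps=[[[0, -25, 0, 0, 0, 0, 0.4], [5, -45, 0, 0, 0, 0, 0.4], [15, -45, 0, 0, 0, 0, 0.4], [15, -45, 5, 0, 0, 0, 0.4], [15, -45, 5, 0, 0, 0, 0.2], [15, -45, 5, 0, 0, 0, 0], [10, -27, 5, 0, 0, 0, 0], [0, 0, 10, 0, 0, 0.149, 0], [0, 0, 10, 0, 0, 0.149, 0], [0, 0, 10, 0, 0, 0.149, 0], [0, 0, 10, 0, 0, 0.149, 0], [0, 0, 10, 0, 0, 0.149, 0]]])

```text
t: 11.95
tcp_pos: [0.4758, -0.3329, 0.1307]
orientation: [0.0, 0.398, 0.917, -0.0]
force: [0.0, -0.3, -0.3]
gripper_width: 0.0878
grip_force: 0.0
```

Emit:
servo_tool(steps=[[[0, 0, 0, 0, 0, 0.149, 0], [0, 0, 0, 0, 0, 0.149, 0], [0, 0, 0, 0, 0, 0.149, 0], [0, 0, 0, 0, 0, 0.149, 0], [0, 0, 0, 0, 0, 0.149, 0], [0, 0, 0, 0, 0, 0.149, 0], [0, 0, 0, 0, 0, 0.149, 0], [0, 0, 0, 0, 0, 0.149, 0], [0, 0, 0, 0, 0, 0.149, 0], [0, 0, 0, 0, 0, 0.149, 0], [0, 0, 0, 0, 0, 0.149, 0], [0, 0, 0, 0, 0, 0.149, 0]]])

```text
t: 13.15
tcp_pos: [0.4758, -0.3328, 0.1311]
orientation: [0.0, 0.964, 0.264, 0.0]
force: [0.4, 0.4, -0.1]
gripper_width: 0.0878
grip_force: 0.0
```

Emit:
servo_tool(steps=[[[0, 0, 0, 0, 0, 0.14, 0], [0, 0, 0, 0, 0, 0, 0], [0, 0, 0, 0, 0, 0, 0]]])

```text
t: 13.45
tcp_pos: [0.4757, -0.3327, 0.1309]
orientation: [0.0, 0.98, 0.201, 0.0]
force: [-0.2, 0.4, 0.6]
gripper_width: 0.0879
grip_force: 0.0
```

```bash
python3 - <<'E'
from h import *
p,d,s=grab('wrist');pickle.dump((p,d,s),open('w5.pkl','wb'))
print(s['t'],s['tcp_pos'],s['joints'].round(2),todo(s,(.475,-.333,.12),np.radians(20)))
a=cv2.resize(p[170:350,200:440],(800,600),interpolation=cv2.INTER_CUBIC);save('w5.png',a)
E
```

```text
13.45 [ 0.47573782 -0.33274935  0.13089451] [-0.63  0.48  1.79 -0.    0.87  0.54] ('shift', array([-0.8, -0.1, 10.9]), 'turn z', np.float64(0.056), 'tilt', array([ 3.e-04, -3.e-04, -1.e+00]))
```

View pics/w5.png

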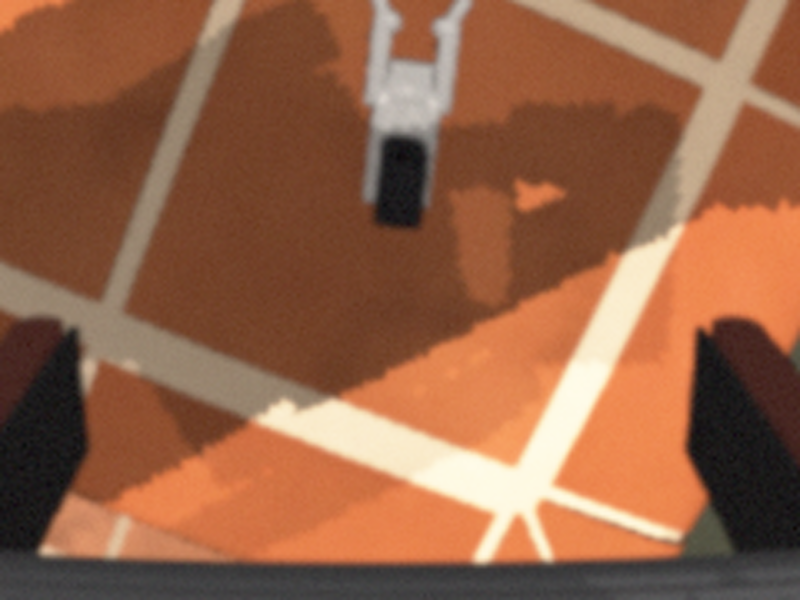

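The crop shows the clip with its mouth upward: noses near (393,20) and (440,22), grip at about (401,180). It is almost aligned with the tool.

```bash
python3 - <<'E'
from h import *
p,d,s=pickle.load(open('w5.pkl','rb'))
v,u=np.mgrid[145:245,295:350];uv=np.c_[u.ravel(),v.ravel()];c=p[uv[:,1],uv[:,0]].astype(int);P=pts('wrist',uv,d,s)
b=(c.max(1)<60);print('black',b.sum(),P[b].mean(0),P[b].max(0))
t=b&(P[:,2]>.028);print('top',t.sum(),np.median(P[t],0))
Q=onplane('wrist',uv[t],.034,s)[:,:2]*1000;print('grip top rect',cv2.minAreaRect(Q.astype(np.float32)))
g=(c.max(1)-c.min(1)<45)&(c.max(1)>85)&(P[:,2]>.002)&(P[:,2]<.012)
S=onplane('wrist',uv[g],.005,s)[:,:2]
print('steel',g.sum(),S.mean(0))
r=cv2.minAreaRect((S*1000).astype(np.float32));print('steel rect',r)
# axis: tool-frame symmetric edges; midline fit over slices along approx axis
a=np.radians(22);M=np.array([[np.cos(a),np.sin(a)],[-np.sin(a),np.cos(a)]]);L=(S-[.4757,-.3327])@M.T*1000
X=[];Y=[]
for lo in range(-12,60,3):
    q=L[(L[:,0]>=lo)&(L[:,0]<lo+3)]
    if len(q)>5:X.append(lo+1.5);Y.append((q[:,1].min()+q[:,1].max())/2);print(lo,len(q),q[:,1].min().round(1),q[:,1].max().round(1))
T=rot(s['orientation']);print('tool yaw',np.degrees(np.arctan2(T[1,0],T[0,0])))
E
```

```text
black 333 [ 0.48346671 -0.33320898  0.03264982] [ 0.49058297 -0.32731791  0.03713279]
top 285 [ 0.4825565  -0.33345434  0.03484727]
grip top rect ((482.4059753417969, -333.5670166015625), (16.239864349365234, 9.562417984008789), 18.573179244995117)
steel 905 [ 0.4994753  -0.32836261]
steel rect ((497.5949401855469, -330.3928527832031), (52.23984909057617, 22.8530216217041), 19.285768508911133)
-6 10 -10.5 4.8
-3 20 -10.4 4.9
0 21 -11.1 4.9
3 19 -11.0 4.9
6 22 -11.7 4.2
9 28 -11.7 4.3
12 76 -12.3 2.8
15 82 -13.8 3.6
18 89 -15.3 5.2
21 91 -15.3 5.3
24 103 -15.9 4.6
27 97 -15.9 4.6
30 44 -15.8 3.9
33 46 -16.4 3.2
36 53 -16.4 3.2
39 54 -17.8 3.2
42 31 -18.5 3.3
45 19 -18.5 4.2
tool yaw 23.182265789975276
```

Emit:
servo_tool(steps=[[[5.8, 3.4, 20, 0, 0, 0, 0.5], [0, 0, 30, 0, 0, 0.09, 0.5], [0, 0, 30, 0, 0, 0, 0.5], [0, 0, 25, 0, 0, 0, 0.5], [0, 0, 16.5, 0, 0, 0, 0.5], [0, 0, 0, 0, 0, 0, 0.8], [0, 0, 0, 0, 0, 0, 1], [0, 0, 0, 0, 0, 0, 1], [0, 0, 0, 0, 0, 0, 1], [0, 0, 0, 0, 0, 0, 1], [0, 0, 0, 0, 0, 0, 1], [0, 0, 0, 0, 0, 0, 1]]])

```text
t: 14.7
tcp_pos: [0.4828, -0.3339, 0.01]
orientation: [0.0, 0.988, 0.155, 0.0]
force: [0.4, 1.4, 6.1]
gripper_width: 0.0098
grip_force: 30.0
```

Emit:
servo_tool(steps=[[[0, 0, -10, 0, 0, 0, 1], [0, 0, -30, 0, 0, 0, 1], [0, 0, -45, 0, 0, 0, 1], [0, 0, -45, 0, 0, 0, 1], [0, 0, -35, 0, 0, 0, 1], [6, -20, -15, 0, 0, 0, 1], [15, -42, 0, 0, 0, 0, 1], [15, -45, 0, 0, 0, 0, 1], [15, -45, 0, 0, 0, 0, 1], [15, -45, 0, 0, 0, 0, 1], [15, -40, 0, 0, 0, 0, 1], [15, -24, 0, 0, 0, 0, 1]]])

```text
t: 15.9
tcp_pos: [0.4927, -0.0531, 0.1896]
orientation: [-0.0, 0.988, 0.155, -0.0]
force: [0.4, -0.2, 0.2]
gripper_width: 0.0097
grip_force: 30.0
```

Emit:
servo_tool(steps=[[[0, 0, 0, 0, 0, 0.128, 1], [0, 0, 0, 0, 0, 0.128, 1], [0, 0, 0, 0, 0, 0.128, 1], [0, 0, 0, 0, 0, 0, 1], [0, 0, 0, 0, 0, 0, 1]]])

```text
t: 16.4
tcp_pos: [0.4938, -0.0557, 0.1894]
orientation: [0.0, 0.999, -0.035, 0.0]
force: [-0.2, 0.4, -1.5]
gripper_width: 0.0096
grip_force: 30.0
```

```bash
python3 - <<'E'
from h import *
p,d,s=grab('wrist');pickle.dump((p,d,s),open('w6.pkl','wb'))
print(s['t'],s['tcp_pos'],s['force'],s['joints'].round(2),todo(s,(.5224,-.0581,.176),np.radians(-4)))
a=cv2.resize(p[150:330,200:440],(800,600),interpolation=cv2.INTER_CUBIC);save('w6.png',a)
E
```

```text
16.4 [ 0.49376101 -0.05566423  0.18939868] [-0.16214994  0.40076108 -1.47112671] [-0.14  0.28  1.94  0.    0.92  1.5 ] ('shift', array([28.7,  0.4, 13.4]), 'turn z', np.float64(0.0), 'tilt', array([ 2.e-04, -0.e+00, -1.e+00]))
```

View pics/w6.png

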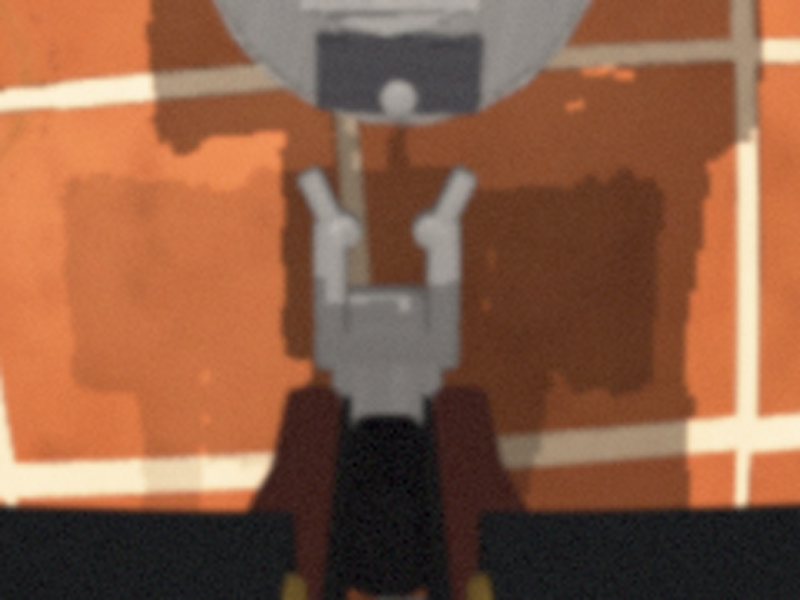

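The crop shows the clip held straight: noses at about (342,232) and (432,232), flared tips at (310,178) and (462,180). I'll measure the clip and the shaft in the tool frame from this same frame.

```bash
python3 - <<'E'
from h import *
p,d,s=pickle.load(open('w6.pkl','rb'));M=rot(s['orientation'])
v,u=np.mgrid[60:300,250:400];uv=np.c_[u.ravel(),v.ravel()];P=pts('wrist',uv,d,s)
L=(P-s['tcp_pos'])@M*1000
k=(L[:,0]>8)&(L[:,0]<60)&(abs(L[:,1])<16)&(abs(L[:,2]-5)<9)&(uv[:,1]>185);q=L[k]
print('clip',k.sum(),np.median(q,0))
for lo in range(8,56,3):
    r=q[(q[:,0]>=lo)&(q[:,0]<lo+3)]
    if len(r)>8:print(lo,len(r),'y',r[:,1].min().round(1),r[:,1].max().round(1),'inner',r[r[:,1]<0][:,1].max().round(1) if (r[:,1]<0).any() else '',r[r[:,1]>0][:,1].min().round(1) if (r[:,1]>0).any() else '','z',np.median(r[:,2]).round(2))
k=(P[:,2]>.163)&(P[:,2]<.18)&(abs(P[:,0]-.569)<.02)&(abs(P[:,1]+.061)<.02);h=L[k];print('head tool',k.sum(),h.min(0),h.max(0),h.mean(0),'world',P[k].mean(0))
k=(abs(P[:,2]-.1555)<.004)&(abs(P[:,0]-.569)<.02)&(abs(P[:,1]+.061)<.02);h=L[k];print('hub',k.sum(),h.min(0),h.max(0),np.median(h,0),np.median(P[k],0))
E
```

```text
clip 2199 [21.16025069 -0.26919256  3.9609323 ]
8 193 y -8.0 8.0 inner -0.3 0.2 z 3.74
11 276 y -12.7 13.5 inner -0.3 0.2 z 3.73
14 263 y -10.3 10.3 inner -0.3 0.2 z 3.96
17 263 y -10.2 10.2 inner -0.3 0.2 z 3.93
20 266 y -10.2 10.1 inner -0.3 0.2 z 3.95
23 237 y -10.1 10.1 inner -0.3 0.2 z 4.26
26 126 y -10.1 10.0 inner -5.4 5.8 z 3.93
29 149 y -10.0 10.0 inner -4.0 3.9 z 3.99
32 190 y -10.0 9.9 inner -4.0 3.9 z 4.02
35 116 y -11.3 11.2 inner -5.9 6.3 z 4.15
38 113 y -11.8 11.7 inner -8.1 7.9 z 4.27
head tool 592 [69.4994213  -6.26719371 17.00475709] [82.62346508  7.14416525 24.31112962] [75.99805433  0.24970451 20.38439566] world [ 0.56956103 -0.06121479  0.16903111]
hub 2247 [ 61.97217435 -13.56509497  31.00616968] [91.91576516 14.44950484 37.79563392] [76.9111761   0.21346035 33.56142071] [ 0.57050709 -0.06127166  0.15585502]
```

Emit:
servo_tool(steps=[[[0, 0.2, 12, 0, 0, 0, 1], [0, 0, 9, 0, 0, 0, 1], [0, 0, 1, 0, 0, 0, 1], [10, 0, 0, 0, 0, 0, 1], [12, 0, 0, 0, 0, 0, 1], [7, 0, 0, 0, 0, 0, 1], [0, 0, 0, 0, 0, 0, 1], [0, 0, 0, 0, 0, 0, 1]]])

```text
t: 17.25
tcp_pos: [0.5229, -0.058, 0.167]
orientation: [-0.0, 0.999, -0.037, -0.0]
force: [-0.0, -0.5, -1.0]
gripper_width: 0.0099
grip_force: 30.0
```

Emit:
servo_tool(steps=[[[0, 0, 0.5, 0, 0, 0, 1], [0, 0, 0.5, 0, 0, 0, 1], [0, 0, 0, 0, 0, 0, 1]]])

```text
t: 17.55
tcp_pos: [0.5225, -0.058, 0.166]
orientation: [0.0, 0.999, -0.037, -0.0]
force: [0.4, 0.5, -0.2]
gripper_width: 0.0099
grip_force: 30.0
```

Emit:
servo_tool(steps=[[[0, 0, 0.4, 0, 0, 0, 1], [0, 0, 0, 0, 0, 0, 1]]])

```text
t: 17.75
tcp_pos: [0.5227, -0.058, 0.1657]
orientation: [0.0, 0.999, -0.037, 0.0]
force: [-0.1, 0.5, -1.0]
gripper_width: 0.0097
grip_force: 30.0
```

Emit:
servo_tool(steps=[[[0, 0, 0.4, 0, 0, 0, 1], [0, 0, 0, 0, 0, 0, 1]]])

```text
t: 17.95
tcp_pos: [0.5228, -0.058, 0.1653]
orientation: [0.0, 0.999, -0.037, -0.0]
force: [-0.3, -0.3, 0.0]
gripper_width: 0.0101
grip_force: 30.0
```

Emit:
servo_tool(steps=[[[0, 0, 0.4, 0, 0, 0, 1], [0, 0, 0, 0, 0, 0, 1]]])

```text
t: 18.15
tcp_pos: [0.5228, -0.058, 0.1648]
orientation: [0.0, 0.999, -0.037, -0.0]
force: [0.3, -1.0, -0.6]
gripper_width: 0.0098
grip_force: 30.0
```

Emit:
servo_tool(steps=[[[0, 0, 0.4, 0, 0, 0, 1], [0, 0, 0, 0, 0, 0, 1]]])

```text
t: 18.35
tcp_pos: [0.5228, -0.058, 0.1647]
orientation: [0.0, 0.999, -0.037, 0.0]
force: [-1.3, 0.7, 2.4]
gripper_width: 0.0095
grip_force: 30.0
```

Emit:
servo_tool(steps=[[[0, 0, 0.4, 0, 0, 0, 1], [0, 0, 0, 0, 0, 0, 1]]])

```text
t: 18.55
tcp_pos: [0.5231, -0.058, 0.1645]
orientation: [0.0, 0.999, -0.037, 0.0]
force: [-1.4, 0.8, 4.6]
gripper_width: 0.0097
grip_force: 30.0
```

Emit:
servo_tool(steps=[[[0, 0, -1.7, 0, 0, 0, 1], [2, 0, 0, 0, 0, 0, 1], [2, 0, 0, 0, 0, 0, 1], [2, 0, 0, 0, 0, 0, 1], [0, 0, 0, 0, 0, 0, 1]]])

```text
t: 19.05
tcp_pos: [0.5291, -0.0585, 0.1656]
orientation: [0.0, 0.999, -0.037, 0.0]
force: [-0.1, -0.1, 0.0]
gripper_width: 0.0098
grip_force: 30.0
```

Emit:
servo_tool(steps=[[[1, 0, 0, 0, 0, 0, 1], [1, 0, 0, 0, 0, 0, 1], [0, 0, 0, 0, 0, 0, 1]]])

```text
t: 19.35
tcp_pos: [0.5309, -0.0586, 0.1658]
orientation: [-0.0, 0.999, -0.037, 0.0]
force: [-0.6, 0.1, -0.4]
gripper_width: 0.0098
grip_force: 30.0
```

Emit:
servo_tool(steps=[[[0.7, 0, 0, 0, 0, 0, 1], [0.7, 0, 0, 0, 0, 0, 1], [0, 0, 0, 0, 0, 0, 1]]])

```text
t: 19.65
tcp_pos: [0.5322, -0.0587, 0.1658]
orientation: [0.0, 0.999, -0.037, 0.0]
force: [-0.5, 0.2, -0.0]
gripper_width: 0.01
grip_force: 30.0
```

Emit:
servo_tool(steps=[[[0.7, 0, 0, 0, 0, 0, 1], [0.7, 0, 0, 0, 0, 0, 1], [0, 0, 0, 0, 0, 0, 1]]])

```text
t: 19.95
tcp_pos: [0.5336, -0.0588, 0.1658]
orientation: [0.0, 0.999, -0.037, 0.0]
force: [0.1, 0.3, -0.4]
gripper_width: 0.0098
grip_force: 30.0
```

Emit:
servo_tool(steps=[[[0.7, 0, 0, 0, 0, 0, 1], [0.7, 0, 0, 0, 0, 0, 1], [0, 0, 0, 0, 0, 0, 1]]])

```text
t: 20.25
tcp_pos: [0.5349, -0.0588, 0.1657]
orientation: [-0.0, 0.999, -0.037, -0.0]
force: [-0.4, 0.4, 0.1]
gripper_width: 0.0102
grip_force: 30.0
```

Emit:
servo_tool(steps=[[[0.7, 0, 0, 0, 0, 0, 1], [0.7, 0, 0, 0, 0, 0, 1], [0, 0, 0, 0, 0, 0, 1]]])

```text
t: 20.55
tcp_pos: [0.5361, -0.0589, 0.1656]
orientation: [-0.0, 0.999, -0.037, -0.0]
force: [-1.2, 1.0, -0.7]
gripper_width: 0.0101
grip_force: 30.0
```

Emit:
servo_tool(steps=[[[0.7, 0, 0, 0, 0, 0, 1], [0.7, 0, 0, 0, 0, 0, 1], [0, 0, 0, 0, 0, 0, 1]]])

```text
t: 20.85
tcp_pos: [0.5378, -0.0591, 0.1657]
orientation: [-0.0, 0.999, -0.037, -0.0]
force: [-2.4, 1.6, -1.3]
gripper_width: 0.0092
grip_force: 30.0
```

Emit:
servo_tool(steps=[[[0.7, 0, 0, 0, 0, 0, 1], [0.7, 0, 0, 0, 0, 0, 1], [0, 0, 0, 0, 0, 0, 1]]])

```text
t: 21.15
tcp_pos: [0.5392, -0.0592, 0.1658]
orientation: [-0.0, 0.999, -0.037, 0.0]
force: [-1.5, 0.7, -1.0]
gripper_width: 0.0097
grip_force: 30.0
```

Emit:
servo_tool(steps=[[[0.7, 0, 0, 0, 0, 0, 1], [0.7, 0, 0, 0, 0, 0, 1], [0, 0, 0, 0, 0, 0, 1]]])

```text
t: 21.45
tcp_pos: [0.5401, -0.0592, 0.1656]
orientation: [-0.0, 0.999, -0.037, -0.0]
force: [-3.1, 1.3, -1.7]
gripper_width: 0.01
grip_force: 30.0
```

Emit:
servo_tool(steps=[[[0.5, 0, 0, 0, 0, 0, 1], [0.5, 0, 0, 0, 0, 0, 1], [0, 0, 0, 0, 0, 0, 1]]])

```text
t: 21.75
tcp_pos: [0.5414, -0.0593, 0.1657]
orientation: [-0.0, 0.999, -0.037, -0.0]
force: [-3.9, 0.5, -1.3]
gripper_width: 0.01
grip_force: 30.0
```

Emit:
servo_tool(steps=[[[0.5, 0, 0, 0, 0, 0, 1], [0.5, 0, 0, 0, 0, 0, 1], [0, 0, 0, 0, 0, 0, 1]]])

```text
t: 22.05
tcp_pos: [0.5437, -0.0596, 0.1662]
orientation: [0.0, 0.999, -0.037, 0.001]
force: [-1.4, 0.4, -1.4]
gripper_width: 0.01
grip_force: 30.0
```

Emit:
servo_tool(steps=[[[0.5, 0, 0, 0, 0, 0, 1], [0.5, 0, 0, 0, 0, 0, 1], [0, 0, 0, 0, 0, 0, 1]]])

```text
t: 22.35
tcp_pos: [0.5442, -0.0596, 0.1661]
orientation: [0.0, 0.999, -0.037, 0.001]
force: [0.7, 0.8, -0.0]
gripper_width: 0.0097
grip_force: 30.0
```

Emit:
servo_tool(steps=[[[0.5, 0, 0, 0, 0, 0, 1], [0.5, 0, 0, 0, 0, 0, 1], [0, 0, 0, 0, 0, 0, 1]]])

```text
t: 22.65
tcp_pos: [0.5447, -0.0596, 0.1658]
orientation: [0.0, 0.999, -0.037, 0.0]
force: [0.9, 0.7, 0.2]
gripper_width: 0.01
grip_force: 30.0
```

Emit:
servo_tool(steps=[[[0.5, 0, 0, 0, 0, 0, 1], [0.5, 0, 0, 0, 0, 0, 1], [0, 0, 0, 0, 0, 0, 1]]])

```text
t: 22.95
tcp_pos: [0.5456, -0.0597, 0.1658]
orientation: [0.0, 0.999, -0.037, 0.0]
force: [-0.4, -0.1, -1.0]
gripper_width: 0.01
grip_force: 30.0
```

Emit:
servo_tool(steps=[[[0.5, 0, 0, 0, 0, 0, 1], [0.5, 0, 0, 0, 0, 0, 1], [0, 0, 0, 0, 0, 0, 1]]])

```text
t: 23.25
tcp_pos: [0.5462, -0.0597, 0.1657]
orientation: [0.0, 0.999, -0.037, -0.0]
force: [-0.3, -0.4, 0.5]
gripper_width: 0.0096
grip_force: 30.0
```

```bash
cat > chk.py <<'E'
from h import *
p,d,s=grab('wrist');pickle.dump((p,d,s),open('w7.pkl','wb'));M=rot(s['orientation'])
v,u=np.mgrid[60:330,230:420];uv=np.c_[u.ravel(),v.ravel()];P=pts('wrist',uv,d,s);L=(P-s['tcp_pos'])@M*1000
k=(P[:,2]>.163)&(P[:,2]<.18)&(abs(P[:,0]-.571)<.018)&(abs(P[:,1]+.061)<.018);h=L[k]
print('t',s['t'],'tcp',s['tcp_pos'],'F',s['force']);print('head tool',k.sum(),np.percentile(h,[1,99],axis=0).round(1).tolist(),h.mean(0).round(1),'world',P[k].mean(0).round(4))
for lo in range(10,50,3):
    r=L[(L[:,0]>=lo)&(L[:,0]<lo+3)&(abs(L[:,1])<18)&(abs(L[:,2]-4)<2.5)]
    if len(r)>5:print(lo,len(r),r[:,1].min().round(1),r[:,1].max().round(1),np.median(r[:,2]).round(1))
E
python3 chk.py
```

```text
t 23.25 tcp [ 0.54620202 -0.05973991  0.16568394] F [-0.32702627 -0.3945586   0.50398725]
head tool 1277 [[6.7, -13.3, -14.0], [34.6, 13.3, 2.5]] [21.2 -0.1 -4.9] world [ 0.5674 -0.0612  0.1705]
10 202 -9.3 9.7 4.0
13 263 -10.3 10.2 3.9
16 265 -10.2 10.2 3.9
19 187 -10.2 10.2 4.0
22 109 -10.1 10.1 3.8
25 81 -10.1 10.0 3.9
28 101 -10.1 10.0 4.1
31 160 -10.0 10.0 4.1
34 127 -10.9 10.8 4.2
37 104 -11.8 11.6 4.1
40 39 -11.7 11.6 4.2
```

```bash
cat > chk2.py <<'E'
from h import *
p,d,s=pickle.load(open('w7.pkl','rb'));M=rot(s['orientation'])
v,u=np.mgrid[60:330,230:420];uv=np.c_[u.ravel(),v.ravel()];P=pts('wrist',uv,d,s);L=(P-s['tcp_pos'])@M*1000
for lo,hi in((-8,-4),(-4,-2),(-2,0),(0,2)):
    h=L[(L[:,2]>lo)&(L[:,2]<hi)&(L[:,0]>17)&(abs(L[:,1])<9)]
    if len(h):print(lo,hi,len(h),h.min(0).round(1),h.max(0).round(1),((h.min(0)+h.max(0))/2).round(1))
h=L[(L[:,0]>20)&(abs(L[:,0]-32)<16)&(abs(L[:,1])<15)&(L[:,2]>7)&(L[:,2]<12)];print('hub',len(h),h.min(0),h.max(0))
E
python3 chk2.py
```

```text
-8 -4 273 [23.9 -4.3 -6.7] [32.6  5.  -4. ] [28.3  0.4 -5.4]
-4 -2 240 [21.4 -6.5 -4. ] [34.8  6.  -2. ] [28.1 -0.2 -3. ]
-2 0 199 [21. -7. -2.] [34.9  6.5 -0. ] [28.  -0.3 -1. ]
0 2 16 [23.9 -7.1  0.1] [34.8  6.1  1.5] [29.3 -0.5  0.8]
hub 1373 [ 20.04974608 -14.23124624   7.0328484 ] [43.90984158 14.2738524  11.98134481]
```

Emit:
servo_tool(steps=[[[0.5, 0, 0, 0, 0, 0, 1], [0.5, 0, 0, 0, 0, 0, 1], [0, 0, 0, 0, 0, 0, 1]]])

```text
t: 23.6
tcp_pos: [0.5466, -0.0597, 0.1655]
orientation: [-0.0, 0.999, -0.037, -0.001]
force: [-5.3, -0.2, 1.6]
gripper_width: 0.0094
grip_force: 30.0
```

Emit:
servo_tool(steps=[[[0.5, 0, 0, 0, 0, 0, 1], [0.5, 0, 0, 0, 0, 0, 1], [0, 0, 0, 0, 0, 0, 1]]])

```text
t: 23.9
tcp_pos: [0.5468, -0.0597, 0.1653]
orientation: [-0.0, 0.999, -0.037, -0.002]
force: [-7.4, -0.2, 3.4]
gripper_width: 0.0098
grip_force: 30.0
```

Emit:
servo_tool(steps=[[[-1.5, 0, 0, 0, 0, 0, 1], [0, 0, 0, 0, 0, 0, 1]]])

```text
t: 24.1
tcp_pos: [0.5465, -0.0597, 0.1655]
orientation: [-0.0, 0.999, -0.037, -0.0]
force: [-4.0, -0.1, -0.3]
gripper_width: 0.0098
grip_force: 30.0
```

```bash
python3 chk.py|head -1; python3 chk2.py; python3 - <<'E'
from h import *
p,d,s=pickle.load(open('w7.pkl','rb'))
save('w7.png',cv2.resize(p[160:310,220:420],(800,600),interpolation=cv2.INTER_CUBIC))
E
```

```text
t 24.1 tcp [ 0.54647731 -0.05971018  0.16548179] F [-4.01686033 -0.06623641 -0.33589856]
-8 -4 294 [23.4 -4.7 -7.2] [32.6  4.6 -4. ] [28.  -0.  -5.6]
-4 -2 247 [21.8 -6.5 -4. ] [34.8  6.  -2. ] [28.3 -0.3 -3. ]
-2 0 173 [20.9 -7.1 -2. ] [34.7  6.5 -0. ] [27.8 -0.3 -1. ]
0 2 10 [21.6 -6.7  0. ] [34.3  6.1  1.6] [28.  -0.3  0.8]
hub 1359 [ 20.03012831 -14.14264609   7.02749761] [43.8126248  14.36197109 11.96362236]
```

View pics/w7.png

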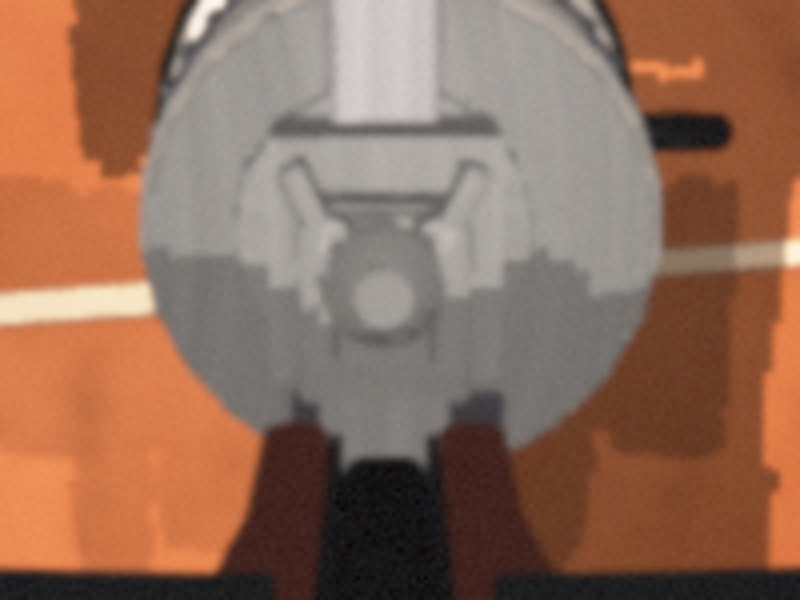

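The last picture shows the noses at crop (332,235) and (440,235), well past the shaft head at (385,285). The hub sits level under them, so the clip is home. Easing off, releasing, and retreating up and back.

Emit:
servo_tool(steps=[[[-0.5, 0, 0.3, 0, 0, 0, 1], [0, 0, 0, 0, 0, 0, 0.75], [0, 0, 0, 0, 0, 0, 0.7], [0, 0, 0, 0, 0, 0, 0.7], [0, 0, 0, 0, 0, 0, 0.7], [0, 0, -5, 0, 0, 0, 0.7], [0, 0, -15, 0, 0, 0, 0.7], [0, 0, -22, 0, 0, 0, 0.7], [0, 0, 0, 0, 0, 0, 0.7], [0, 0, 0, 0, 0, 0, 0.7]]])

```text
t: 25.15
tcp_pos: [0.5468, -0.0598, 0.2078]
orientation: [0.0, 0.999, -0.037, 0.001]
force: [-0.8, 0.6, 0.0]
gripper_width: 0.0267
grip_force: 0.0
```

```bash
python3 - <<'E'
from h import *
p,d,s=grab('wrist');M=rot(s['orientation']);print(s['t'],s['tcp_pos'],s['gripper_width'],s['force'])
v,u=np.mgrid[60:340,210:430];uv=np.c_[u.ravel(),v.ravel()];P=pts('wrist',uv,d,s);L=(P-s['tcp_pos'])@M*1000
c=p[uv[:,1],uv[:,0]].astype(int)
def st(n,k):q=L[k];print(n,k.sum(),q.min(0).round(1),q.max(0).round(1),((q.min(0)+q.max(0))/2).round(1),'medz world',np.median(P[k][:,2]).round(4))
near=(abs(L[:,1])<16)&(L[:,0]>15)&(L[:,0]<50)
st('head',near&(P[:,2]>.166)&(P[:,2]<.175)&(abs(L[:,1])<9))
st('clip top',near&(P[:,2]>.1588)&(P[:,2]<.1635))
st('grip',(c.max(1)<60)&(abs(L[:,1])<8)&(P[:,2]>.18)&(P[:,2]<.195)&(abs(L[:,0])<15))
st('hub top',near&(P[:,2]>.153)&(P[:,2]<.158))
k=near&(P[:,2]>.1588)&(P[:,2]<.1635);
for lo in range(15,46,3):
    r=L[k&(L[:,0]>=lo)&(L[:,0]<lo+3)]
    if len(r)>5:print(lo,len(r),r[:,1].min().round(1),r[:,1].max().round(1),np.median(r[:,2]).round(1),'inner',r[r[:,1]<0][:,1].max().round(1),r[r[:,1]>0][:,1].min().round(1))
E
```

```text
25.15 [ 0.54679868 -0.05975521  0.20779105] 0.026686513233118637 [-0.8011064   0.58041162  0.04862195]
head 452 [20.4 -6.5 35. ] [34.4  7.  41.8] [27.4  0.3 38.4] medz world 0.169
clip top 647 [ 15.  -12.3  44.4] [39.8 12.2 48.8] [27.4 -0.1 46.6] medz world 0.162
grip 542 [-12.8  -4.6  18.3] [ 3.3  5.2 27.8] [-4.8  0.3 23. ] medz world 0.1872
hub top 982 [ 15.1 -14.   49.8] [43.2 14.1 54.8] [29.1  0.  52.3] medz world 0.1558
15 169 -9.7 9.7 46.6 inner -0.3 0.3
18 128 -9.7 9.6 46.1 inner -0.3 0.3
21 72 -10.2 9.5 45.8 inner -5.5 4.9
24 51 -10.1 9.5 45.4 inner -6.6 7.1
27 49 -10.1 9.4 45.1 inner -6.6 7.1
30 59 -10.1 9.4 45.0 inner -4.3 4.3
33 61 -11.1 11.1 45.0 inner -4.9 4.3
36 42 -12.2 12.2 44.9 inner -8.3 7.7
39 16 -12.3 11.7 47.1 inner -9.4 8.8
```

```bash
python3 - <<'E'
from h import *
def circ(name,P):
    k=(P[:,2]>.118)&(P[:,2]<.1345)&(np.hypot(P[:,0]-.568,P[:,1]+.063)<.05);q=P[k]
    c,r=cv2.minEnclosingCircle((q[:,:2]*1000).astype(np.float32));print(name,k.sum(),np.round(c,1),round(r,1),q.min(0).round(4),q.max(0).round(4))
v,u=np.mgrid[0:480,0:640];uv=np.c_[u.ravel(),v.ravel()]
for f in('w3','w4','w6'):
    p,d,s=pickle.load(open(f+'.pkl','rb'));circ(f,pts('wrist',uv,d,s))
p,d,s=grab('wrist');circ('now',pts('wrist',uv,d,s))
E
```

```text
w3 5401 [568.3 -63.4] 37.9 [ 0.5318 -0.1011  0.118 ] [ 0.6018 -0.0259  0.1334]
w4 5373 [567.6 -64. ] 38.1 [ 0.5313 -0.1018  0.118 ] [ 0.6047 -0.0269  0.1336]
w6 6529 [570. -64.] 38.4 [ 0.5329 -0.1018  0.118 ] [ 0.6073 -0.0266  0.1334]
now 4731 [570.1 -63.7] 38.3 [ 0.5338 -0.1016  0.118 ] [ 0.6066 -0.0265  0.133 ]
```

Emit:
servo_tool(steps=[[[-10, 0, 0, 0, 0, 0, 0.7], [-25, 0, -5, 0, 0, 0, 0.7], [-30, 0, -10, 0, 0, 0, 0.7], [-25, 0, -10, 0, 0, 0, 0.7], [0, 0, 0, 0, 0, 0, 0.7], [0, 0, 0, 0, 0, 0, 0.7], [0, 0, 0, 0, 0, 0, 0.7]]])

```text
t: 25.95
tcp_pos: [0.4575, -0.0532, 0.2322]
orientation: [0.0, 0.999, -0.037, 0.0]
force: [-1.2, 0.2, 0.6]
gripper_width: 0.0265
grip_force: 0.0
```

```bash
python3 - <<'E'
from h import *
print(ctrl.read_state()['force'],ctrl.sign_off())
E
```

```text
the job is handed in; nothing more can be done
[-1.17048749  0.17740447  0.59360546] None
```

I handed the job in at about 26 s: the crank is down on the shoulder (hub about 5 mm off the mill's axis by my estimate, limit 7), the clip is snapped home leaning back about 6° (limit 11°), and everything is let go; sign-off returned no verdict.

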